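Tip the standing filter box and push both home

TASK

Put the two white filter-disc boxes away in their tray by pushing only: push over the box that stands on end so that it falls flat on its back in its own bay, towards the tray's back wall and printed face up, and push both boxes fully home, square against the back wall. Do not lift or carry anything, and do not disturb the vials and the other things around.

Things in the scene. Friction and masses are not known exactly. Their poses are not given: they have to be found in the camera images.
- tray: Fixed open-fronted grey sheet-metal tray with two bays side by side. Origin on the bench, midway between the bays; +x runs from the open front to the back wall, +y left. Floor 3 mm thick, from x = -75 mm (no lip) to the back wall, whose inner face is at x = +135 mm and top 31 mm above the bench. Between the bays a 34 mm wide trough holds two vials.
- bay_left (a point): Middle of the left bay's floor at the foot of the back wall (tray frame: 135, +66.5, 3 mm; same axes as the tray). The bay is 94 mm wide; its side walls run from the tray's x = -20 mm to the back wall, 2.5 mm thick, tops 21 mm above the bench.
- bay_right (a point): The same point of the right bay (tray frame: 135, -66.5, 3 mm), a bay of the same size.
- standing_box_center (a point): Centre of the filter-disc box standing on end in either bay: rigid, 68 x 110 x 24 mm (its x, y, z), 70 g. y is up at first; z points out of the printed face, towards the tray's front at first. Starts at about x = -12 mm in the tray, 58 mm above the bench. Pushed near the top towards the back wall it topples that way beyond 12 degrees; its foot may slip back 3 cm.
- flat_box_center (a point): Centre of the like filter-disc box (68 x 110 x 24 mm, same axes) that already lies flat in the other bay, printed face (+z) up, its length along the tray, but well short of the back wall: centre near the tray's x = 0, 15 mm above the bench. It slides when pushed.
- vial_a: Amber screw-cap vial, 28 mm diameter, 50 mm high, stands in the trough between the bays near the back wall; origin at the centre of its underside. Leave alone.
- vial_b: A like amber vial in front of vial_a, 70 mm behind the tray's origin. Leave alone.
- small_bottle: White screw-cap bottle, 28 mm diameter, 60 mm high, on the bench to the left of the tray; origin at the centre of its underside. Leave alone.
- stopper: Black flanged rubber stopper, 48 mm diameter, 32 mm high, on the bench to the right of the tray; origin at the centre of its underside. Leave alone.
- pc_mouse: Computer mouse, 100 x 58 x 34 mm, on the bench to the left; origin at the centre of its underside. Leave alone.
- lab_timer: White timer, 66 x 62 x 19 mm, on the bench to the far left; origin at the centre of its underside. Leave alone.
Things that resemble listed ones, but are neither listed nor needed, are in the scene too. What is shaped like the part that bears standing_box_center but yellow is not meant.

How it is judged (in metres and radians):
At the end, for the whole second after the job is handed in: Both boxes lie flat on the tray floor with the printed face up (within 0.08 rad), far end within 5 mm of the back wall, square to the tray within 0.07 rad (angle between each of standing_box_center, flat_box_center's own z axis and vertical below 0.08 rad and x of each of standing_box_center, flat_box_center in the frame of tray above 0.075 m and height (world z) of each of standing_box_center, flat_box_center below 0.02 m and angle between the y axis of each of standing_box_center, flat_box_center and the x axis of tray, either way round below 0.07 rad); the robot touches nothing.
It fails at once if a box is lifted or carried (more than about 15 mm off its support when upright, 30 mm when flat) (height (world z) of any of standing_box_center, flat_box_center above 0.072 m or (angle between standing_box_center's own z axis and vertical below 0.3 rad and height (world z) of standing_box_center above 0.045 m) or (angle between flat_box_center's own z axis and vertical below 0.3 rad and height (world z) of flat_box_center above 0.045 m)).
It fails at once if a bystander is moved more than 20 mm or tipped over (distance of any of vial_a, vial_b, small_bottle, stopper, pc_mouse, lab_timer from where it was at the start of the episode above 0.02 m or angle between any of vial_a, vial_b, small_bottle, stopper, pc_mouse, lab_timer's own z axis and vertical above 0.4 rad).
It also fails if it takes over 58 s, if anything falls off the work surface, if the arm or the gripper's body presses on something with over 40 N, if the wrist force passes 120 N, or if a joint passes its speed limit or range.

ROBOT

A 6-joint arm with a two-finger parallel gripper is mounted at the origin on a cart in front of the work surface, level with it; the furniture and walls round the work are solid. World frame = base frame: x ahead of the robot, y to its left, z up, the work surface at z = 0. Lengths are in m, angles in degrees, forces in N, time in s.
With the tool pointing down it reaches from about 0.325 to 0.775 m from the base axis. Payload 5.5 kg.
Tool frame: the origin (TCP) lies at the centre of the arm's flange, where the gripper is bolted on; the fingertips stand 182 mm ahead of it and the grasp point (between the pads) lies 163 mm ahead of it; z points along the fingers, y is the line along which they close (so a half turn about z gives the same grasp; the last joint's range is limited). The gripper opens to 88 mm and grips with 3 to 60 N. Pads are 20 mm wide; open, the fingers measure 115 mm over their backs; the gripper's body (75 mm by 178 mm) begins 61 mm behind the grasp point.
Start: joints at [-77.962, 5.22, 70.514, -0, 104.267, -3.249], TCP at [0.158, -0.579, 0.405] pointing down, gripper open.
Joint ranges: [-164.24, 164.24], [-49.07, 125.15], [9.68, 141.18], [-86.29, 266.29], [3.28, 154.24], [-151.56, 151.56]. Speed limits (degrees/s): [147.25, 147.25, 172.46, 180, 180, 180].

INTERFACE

Orientations are given as [roll, pitch, yaw] about the fixed x, y, z axes, in that order (R = Rz(yaw) Ry(pitch) Rx(roll)).
In Python, from station import r gives the robot as it stands. The module is installed in compiled form; this text tells all that it offers. Calls block until the motion is done:
- r.reach(position, orientation): joint-space move of the TCP to a pose.
- r.servo_line(position, rotation=None, speed=0.15): straight line of the TCP; rotation=None keeps the orientation; speed is the mean speed in m/s.
- r.move_joints(angles): joint-space move.
- r.let_go() and r.grab(squeeze=None): open the fingers fully, or close them until they stop; squeeze is the grip in N (None keeps the last).
- r.wait(seconds).
- r.inverse_kinematics(position, orientation): joint angles nearest the present ones, or None.
- r.sense(): the state.
- r.snapshot(name): name is "side" or "top" or "wrist"; returns a dict with "frame" (400x640x3 uint8, red, green, blue), "fx", "fy", "cx", "cy" (pixels), "R" (3x3) and "t" (3): a world point X has camera coordinates R X + t. Camera axes: x right, y down, z forward; pixel columns grow to the right and rows downward; lengths in m; the calibration is good to about 2 mm. A picture is of the moment at which its call begins. There is no depth.
A pose or a line that the arm cannot do raises r.IKError and nothing moves.
- r.hand_in(): hands the job in; it is judged then, once.
The state is a dict: "clock": time; "joints": joint angles; "joint_vel": joint speeds; "joint_torque": joint torques, N m; "tcp_pos": TCP position; "orientation": TCP orientation; "contact_force": force on the tool from outside, world axes, zero at the start; "torque": the same for the moment, N m; "opening": finger opening in m; "gripper_force": force on a finger pad.
Only numpy, scipy, OpenCV 4.12 (cv2) and the standard library are available. Lean on these libraries where they do the work, as an engineer would, in place of code of your own. Each camera call takes 0.05 s, during which the arm holds its last target. There are 200 camera calls.

## Working session

There is one attempt and no reset: what is moved stays moved. The work goes in short steps, each a Python script; the robot and the scene stay as the last script left them, time stands still between calls to the robot, and variables do not carry over. Pictures are saved under pics/ and viewed, at most 10 in all, crops included, and the job is handed in when it is done.

```bash
mkdir -p pics; python3 - <<'E'
from station import r
import cv2,pickle
D={}
for n in("top","side","wrist"):
    s=r.snapshot(n);D[n]=s;cv2.imwrite(f"pics/{n}0.png",s["frame"][...,::-1])
    print(n,s["fx"],s["cx"],s["cy"],s["R"],s["t"])
pickle.dump(D,open("d0.pkl","wb"));print(r.sense()["clock"])
E
```

```text
top 455.3515718377081 319.91002612545344 198.2174335181543 [[ 0.02883649 -0.99956271  0.00654603]
 [-0.99333433 -0.02938675 -0.11145999]
 [ 0.11160361 -0.00328828 -0.99374736]] [-0.12169737  0.53936794  1.42962673]
side 493.12128598804185 313.6758198419989 195.73329511589074 [[ 0.95040244 -0.31101723  0.00186668]
 [-0.18444149 -0.56842619 -0.80179361]
 [ 0.2504327   0.76168231 -0.59759812]] [-0.56838517  0.07680966  1.39748224]
wrist 324.15821597944364 319.19242271233696 205.0427157396824 [[ 0.26379893 -0.96457459 -0.00244821]
 [-0.9198684  -0.25233451  0.30028222]
 [-0.29026237 -0.0769621  -0.95384726]] [-0.59935033 -0.03617469  0.39200649]
0.15
```

View pics/top0.png

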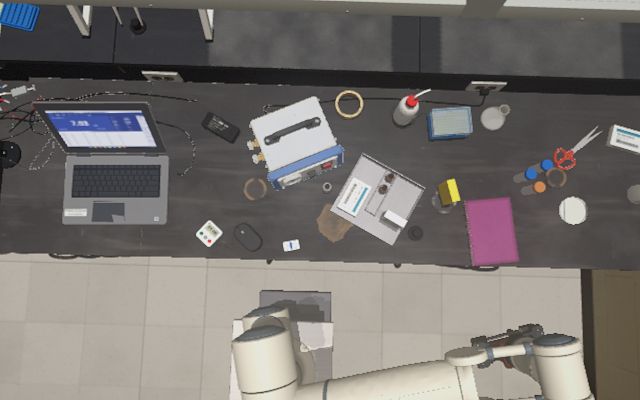

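View pics/side0.png

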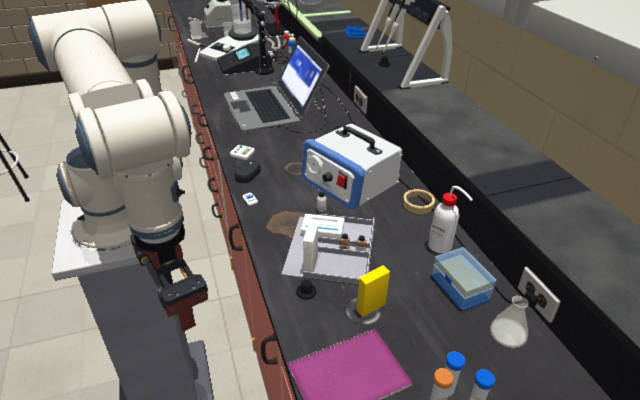

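The top view shows the tray at about (380,198), turned in yaw. These could be taken for the boxes:
- White standing box at (395,218) top / (310,248) side: in the tray's right bay.
- White flat box at (353,197) top / (322,226) side: in the left bay.
- Yellow upright box at (448,193) top / (373,290) side: a decoy.
- White box with a blue label at (627,138) top: far right, outside the tray.
- Small white packet at (291,245) top: too small.

I choose the two white ones in the tray and will check them in a close crop.

```bash
python3 - <<'E'
import cv2,numpy as np
a=cv2.imread("pics/top0.png")[145:250,320:435];b=cv2.imread("pics/side0.png")[195:300,270:385]
im=np.hstack([a,b]);cv2.imwrite("pics/crop0.png",cv2.resize(im,(230*3+110,365) if 0 else (798,364),interpolation=cv2.INTER_CUBIC))
E
```

```text
(no output)
```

View pics/crop0.png

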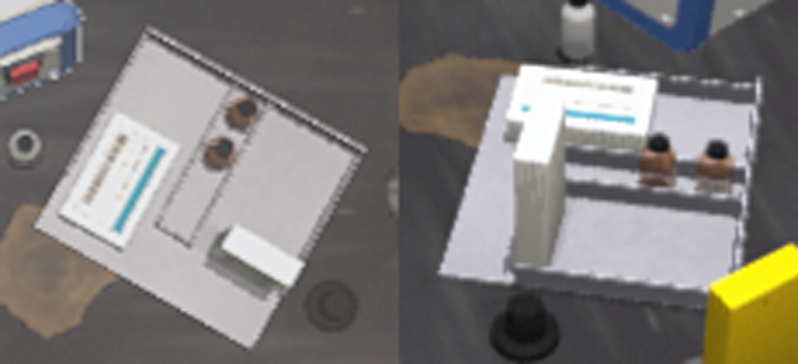

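The crop confirms it: a white box stands on end in the right bay (top face centre about crop (262,255)). The labelled white box lies flat, face up, in the left bay at (118,180), and the vials are in the trough. I'll estimate the poses from this.

```bash
cat > h.py <<'E'
import numpy as np,cv2
def ray(s,uv,z):
    R=np.array(s["R"]);C=-R.T@np.array(s["t"]);uv=np.atleast_2d(uv).astype(float)
    d=np.c_[(uv[:,0]-s["cx"])/s["fx"],(uv[:,1]-s["cy"])/s["fy"],np.ones(len(uv))]@R
    return C+d*((z-C[2])/d[:,2])[:,None]
def proj(s,X):
    p=np.atleast_2d(X)@np.array(s["R"]).T+np.array(s["t"])
    return np.c_[p[:,0]/p[:,2]*s["fx"]+s["cx"],p[:,1]/p[:,2]*s["fy"]+s["cy"]]
E
python3 - <<'E'
import pickle;from h import *
from station import r
s=pickle.load(open("d0.pkl","rb"))["top"];k=3.4696
P=lambda l,z:ray(s,np.array(l)/k+[320,145],z)
print("back",P([(148,28),(365,150)],.031),"front",P([(37,227),(250,348)],.003))
print("flat",P([(120,113),(179,146),(125,248),(58,214)],.027))
print("stand top",P([(232,227),(303,266),(290,290),(220,250)],.113))
for c in [(242,112),(220,152)]:print("vial",P([c],.05))
print("bottle",P([(24,146)],.06),"stopper",P([(332,303)],.032))
R=np.array(pickle.load(open("d0.pkl","rb"))["wrist"]["R"]);t=pickle.load(open("d0.pkl","rb"))["wrist"]["t"]
print(-R.T@t, R[2], r.sense()["tcp_pos"],r.sense()["orientation"])
E
```

```text
back [[ 0.69404789 -0.24024562  0.031     ]
 [ 0.58498725 -0.44369747  0.031     ]] front [[ 0.50681225 -0.14216513  0.003     ]
 [ 0.39955427 -0.34358317  0.003     ]]
flat [[ 0.61354617 -0.2160173   0.027     ]
 [ 0.58415914 -0.2715077   0.027     ]
 [ 0.4877012  -0.22319574  0.027     ]
 [ 0.51737777 -0.16059803  0.027     ]]
stand top [[ 0.50234529 -0.30870508  0.113     ]
 [ 0.47020153 -0.37077554  0.113     ]
 [ 0.44906646 -0.35965857  0.113     ]
 [ 0.48199719 -0.29852674  0.113     ]]
vial [[ 0.61412253 -0.32612542  0.05      ]]
vial [[ 0.5765046  -0.30642205  0.05      ]]
bottle [[ 0.57533316 -0.12684633  0.06      ]] stopper [[ 0.44238608 -0.41360043  0.032     ]]
[ 0.23861675 -0.55707657  0.3833096 ] [-0.29026237 -0.0769621  -0.95384726] [ 0.15819938 -0.57880053  0.40377272] [-1.79913905e+02 -3.07990453e-03  1.52879988e+01]
```

```bash
cat >> h.py <<'E'
YAW=-28.1;O=np.array([.5194,-.2781])
c_,s_=np.cos(np.radians(YAW)),np.sin(np.radians(YAW));M=np.array([[c_,-s_],[s_,c_]])
def W(tx,ty,tip): return [*(O+M@[tx,ty]),tip+.182]   # fingertip at tray (tx,ty), height tip
def T(p): return (np.atleast_2d(p)[:,:2]-O)@M
E
python3 - <<'E'
from h import *;from station import r
import pickle
s=pickle.load(open("d0.pkl","rb"))["top"];print("yellow top",T(ray(s,[[448,190]],.11)))
r.grab(10)
r.reach(W(-.085,-.069,.17),[180,0,YAW+90]);print(r.sense()["clock"],r.sense()["joints"])
r.servo_line(W(-.085,-.069,.094));f0=r.sense()["contact_force"]
for x in np.arange(-.05,.013,.01):
    r.servo_line(W(x,-.069,.094),speed=.06);S=r.sense();print(round(x,3),np.round(S["contact_force"]-np.array(f0),2),S["clock"])
r.wait(.5)
r.servo_line(W(-.085,-.069,.094))
for n in("top","side","wrist"):
    q=r.snapshot(n);cv2.imwrite(f"pics/{n}1.png",q["frame"][...,::-1]);pickle.dump(q,open(n+"1.pkl","wb"))
print(S["opening"],r.sense()["clock"])
a=cv2.imread("pics/top1.png")[145:250,320:435];b=cv2.imread("pics/side1.png")[195:300,270:385]
cv2.imwrite("pics/crop1.png",cv2.resize(np.hstack([a,b]),(798,364),interpolation=cv2.INTER_CUBIC))
E
```

```text
yellow top [[ 0.14696308 -0.1668601 ]]
2.9167 [-3.98751051e+01 -9.09371408e+00  8.98097926e+01 -2.39454332e-02
  9.92556532e+01 -1.16946776e+01]
-0.05 [-0.16 -0.16  0.22] 4.3083
-0.04 [-0.32 -0.52  0.36] 4.625
-0.03 [-0.77  0.52  0.67] 4.9417
-0.02 [-1.06  0.59  0.58] 5.2583
-0.01 [-1.53  0.2   0.51] 5.575
0.0 [-0.47 -0.04  0.81] 5.8917
0.01 [-0.76  0.65  0.05] 6.2083
0.0007132306370143838 7.6417
```

View pics/crop1.png

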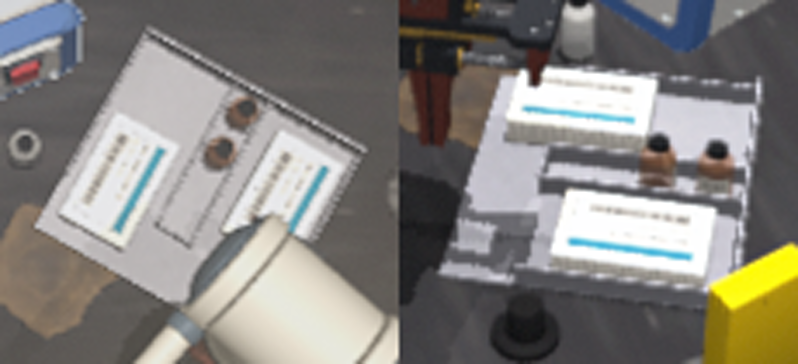

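View pics/wrist1.png

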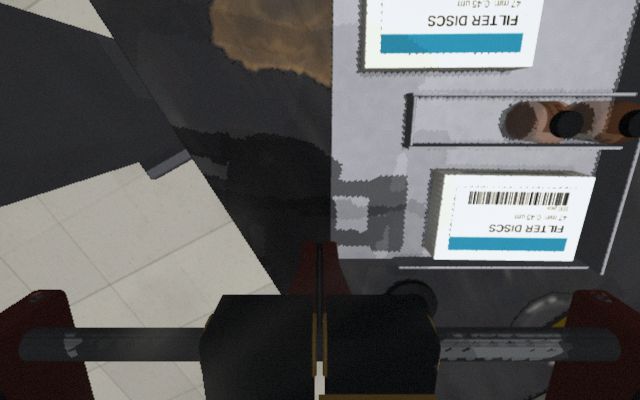

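The box has toppled face up into the right bay, with its near edge at about wrist pixels (443,172) to (435,258). The flat box is still in the left bay, near edge at about (375,67), and the vials are undisturbed. Next I push the right box home, lowering behind it.

```bash
python3 - <<'E'
from h import *;from station import r
import pickle
s=pickle.load(open("wrist1.pkl","rb"))
print("right box",T(ray(s,[[443,171],[594,178],[576,262],[435,259]],.027)));print("left near/edge",T(ray(s,[[363,68],[378,67],[525,67]],.027)))
print("right wall line/back wall",T(ray(s,[[400,267],[590,268]],.021)),T(ray(s,[[603,272],[632,150]],.031)))
E
```

```text
right box [[ 0.00461189 -0.03231489]
 [ 0.11387064 -0.0373781 ]
 [ 0.11685058 -0.10446426]
 [ 0.00635943 -0.10195218]]
left near/edge [[-0.05540374  0.03586933]
 [-0.04564818  0.0364745 ]
 [ 0.0501561   0.03649186]]
right wall line/back wall [[-0.01874571 -0.11215304]
 [ 0.13468475 -0.11293474]] [[ 0.13632423 -0.11098646]
 [ 0.13157068 -0.016764  ]]
```

```bash
cat >> h.py <<'E'
def push(r,ty,xs,xe,tip=.011,lim=8):
    f0=np.array(r.sense()["contact_force"])
    r.servo_line(W(xs,ty,tip),speed=.1)
    for i,x in enumerate(np.r_[np.arange(xs+.01,xe-.012,.01),np.arange(xe-.012,xe+.0101,.002)]):
        r.servo_line(W(x,ty,tip),speed=.06);S=r.sense()
        f=(M.T@(np.array(S["contact_force"])-f0)[:2])[0]
        if x>xe-.015: print(round(x,4),round(f,1),T(S["tcp_pos"]).round(4),round(S["clock"],1))
        if f<-lim: break
    r.servo_line(W(x-.03,ty,tip),speed=.1)
E
python3 - <<'E'
from h import *;from station import r
import pickle
r.servo_line(W(-.05,-.069,.06));push(r,-.069,-.05,.012)
r.servo_line(W(-.05,-.069,.10))
# left box: gripper across, camera behind
r.servo_line(W(-.09,-.02,.15));r.reach(W(-.095,.067,.14),[180,0,YAW+180])
q=r.snapshot("wrist");cv2.imwrite("pics/wrist2.png",q["frame"][...,::-1]);pickle.dump(q,open("wrist2.pkl","wb"))
q=r.snapshot("top");cv2.imwrite("pics/top2.png",q["frame"][...,::-1]);print(r.sense()["clock"],r.sense()["joints"])
a=cv2.imread("pics/top2.png")[145:250,320:435]
cv2.imwrite("pics/crop2.png",np.hstack([cv2.resize(a,(400,364),interpolation=cv2.INTER_CUBIC),cv2.resize(q["frame"][...,::-1]*0+cv2.imread("pics/wrist2.png"),(400,364))]))
E
```

```text
0.0 1.0 [[ 0.0001 -0.069 ]] 10.3
0.002 -0.8 [[ 0.002 -0.069]] 10.6
0.004 0.4 [[ 0.0041 -0.069 ]] 10.8
0.006 0.4 [[ 0.0061 -0.069 ]] 11.1
0.008 0.9 [[ 0.0081 -0.069 ]] 11.3
0.01 0.3 [[ 0.0101 -0.069 ]] 11.6
0.012 0.7 [[ 0.0121 -0.069 ]] 11.8
0.014 0.1 [[ 0.0141 -0.069 ]] 12.1
0.016 -5.2 [[ 0.0157 -0.069 ]] 12.3
0.018 -15.0 [[ 0.0165 -0.069 ]] 12.6
15.8833 [-2.44079052e+01 -1.05505734e+01  9.41841139e+01 -5.19005650e-03
  9.63889159e+01 -8.62225632e+01]
```

View pics/crop2.png

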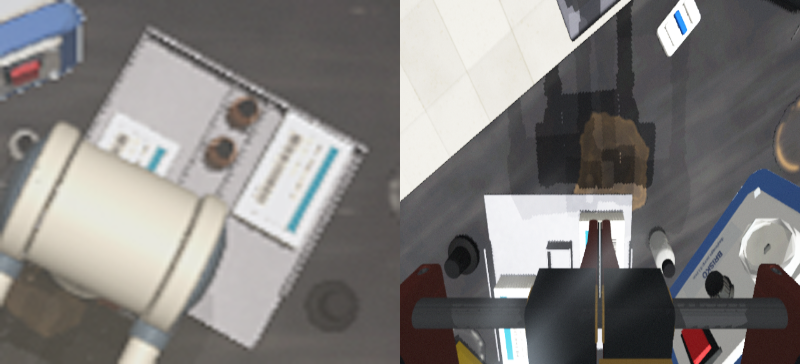

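The right box is home and lies square at crop (295,180). Before pushing the left one, I'll check clearance between the gripper body and the blue-fronted instrument near crop0 (82,75).

```bash
python3 - <<'E'
from h import *
import pickle
s=pickle.load(open("d0.pkl","rb"))["top"]
for z in(0,.05,.09,.13):print(z,(T(ray(s,np.array([[82,60],[80,82],[30,98]])/3.4696+[320,145],z))*1000).round().tolist())
E
```

```text
0 [[85.0, 156.0], [66.0, 147.0], [29.0, 181.0]]
0.05 [[75.0, 153.0], [57.0, 145.0], [21.0, 177.0]]
0.09 [[67.0, 152.0], [49.0, 143.0], [14.0, 175.0]]
0.13 [[60.0, 150.0], [42.0, 142.0], [8.0, 173.0]]
```

A square-on gripper body would only just clear the instrument, so I'll turn the tool 35° to make its left end trail, then push.

```bash
python3 - <<'E'
from h import *;from station import r
import pickle
r.reach(W(-.095,.068,.14),[180,0,YAW+180+35-360]);print(r.sense()["joints"])
r.servo_line(W(-.09,.068,.04));push(r,.068,-.09,.012)
r.servo_line(W(-.07,.068,.08));r.servo_line(W(-.12,.03,.25))
r.reach([.30,-.25,.42],[180,0,62])
for n in("top","side"):
    q=r.snapshot(n);cv2.imwrite(f"pics/{n}3.png",q["frame"][...,::-1]);pickle.dump(q,open(n+"3.pkl","wb"))
q=r.snapshot("wrist");cv2.imwrite("pics/wrist3.png",q["frame"][...,::-1]);print(r.sense()["clock"])
a=cv2.imread("pics/top3.png")[145:250,320:435];b=cv2.imread("pics/side3.png")[195:300,270:385]
cv2.imwrite("pics/crop3.png",cv2.resize(np.hstack([a,b]),(798,364),interpolation=cv2.INTER_CUBIC))
E
```

```text
[-2.42636899e+01 -1.05563706e+01  9.41623768e+01 -2.34197274e-03
  9.63861455e+01 -1.20992910e+02]
0.0 0.2 [[0.0002 0.068 ]] 20.6
0.002 0.1 [[0.002 0.068]] 20.9
0.004 0.6 [[0.0041 0.068 ]] 21.1
0.006 0.6 [[0.0061 0.068 ]] 21.4
0.008 -1.3 [[0.0079 0.068 ]] 21.6
0.01 -7.3 [[0.0091 0.0681]] 21.9
0.012 -15.0 [[0.0101 0.0682]] 22.1
26.4667
```

View pics/crop3.png

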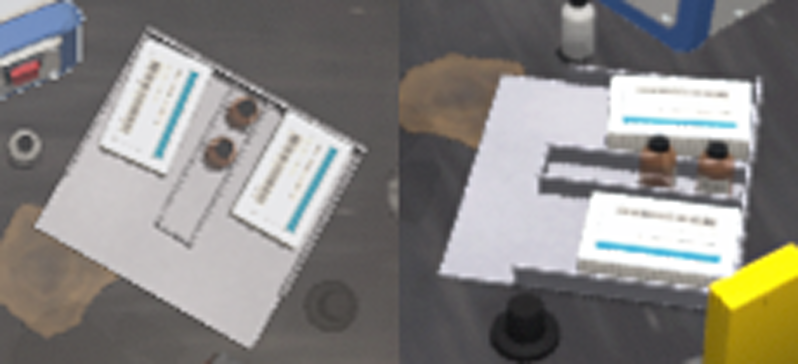

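Both boxes lie face up at the back wall, with near edges at about crop (132,160) and (262,230), and the bystanders are unmoved. I'll check numerically that they are square and home, using a white mask.

```bash
python3 - <<'E'
from h import *
import pickle
s=pickle.load(open("top3.pkl","rb"));f=s["frame"].astype(int)
# rectify tray plane at z=.027, 0.5 mm/px
g=np.array([[-.1,-.13],[.16,-.13],[.16,.13],[-.1,.13]]);X=np.c_[O+g@M.T,np.full(4,.027)]
H=cv2.getPerspectiveTransform(proj(s,X).astype(np.float32),((g-[-.1,-.13])*2000).astype(np.float32))
im=cv2.warpPerspective(s["frame"],H,(520,520),flags=cv2.INTER_CUBIC)
m=(im.min(2)>215).astype(np.uint8);m=cv2.morphologyEx(m,cv2.MORPH_CLOSE,np.ones((25,25)))
for c in cv2.findContours(m,0,2)[0]:
    if cv2.contourArea(c)>8000:
        (a,b),wh,an=cv2.minAreaRect(c);print("c",a/2-100,b/2-130,"size",np.array(wh)/2,an)
E
```

```text
c 76.75100708007812 74.95771789550781 size [108.34638214  67.3637619 ] 5.165241241455078
c 79.75 -69.0 size [ 67.  108.5] 90.0
```

The right box is square and home. The left one has turned by about 5° and its far right corner touches the wall. I'll push its near left corner forward to square it.

```bash
cat > chk.py <<'E'
from h import *
def chk(s):
    g=np.array([[-.1,-.13],[.16,-.13],[.16,.13],[-.1,.13]]);X=np.c_[O+g@M.T,np.full(4,.027)]
    H=cv2.getPerspectiveTransform(proj(s,X).astype(np.float32),((g-[-.1,-.13])*2000).astype(np.float32))
    im=cv2.warpPerspective(s["frame"],H,(520,520),flags=cv2.INTER_CUBIC)
    m=cv2.morphologyEx((im.min(2)>215).astype(np.uint8),cv2.MORPH_CLOSE,np.ones((25,25)))
    for c in cv2.findContours(m,0,2)[0]:
        if cv2.contourArea(c)>8000:
            (a,b),wh,an=cv2.minAreaRect(c);print("c",round(a/2-100,1),round(b/2-130,1),"size",np.array(wh)/2,an)
    return im
E
python3 - <<'E'
from chk import *;from station import r
r.reach(W(-.06,.092,.14),[180,0,YAW+180+35-360])
r.servo_line(W(-.04,.092,.04));push(r,.092,-.03,.008,lim=6)
r.servo_line(W(-.05,.085,.08));r.servo_line(W(-.12,.03,.25))
r.reach([.30,-.25,.42],[180,0,62])
s=r.snapshot("top");im=chk(s);print(r.sense()["clock"])
cv2.imwrite("pics/rect4.png",im[...,::-1])
E
```

```text
-0.004 -0.4 [[-0.0039  0.092 ]] 30.2
-0.002 -1.1 [[-0.002  0.092]] 30.5
0.0 -0.4 [[0.0001 0.092 ]] 30.7
0.002 0.3 [[0.0021 0.092 ]] 31.0
0.004 0.2 [[0.0041 0.092 ]] 31.2
0.006 -3.0 [[0.0059 0.0921]] 31.5
0.008 -9.1 [[0.007  0.0923]] 31.7
c 77.0 75.3 size [108.26568604  67.09157562] 5.063616752624512
c 79.8 -69.0 size [ 67.  108.5] 90.0
35.95
```

View pics/rect4.png

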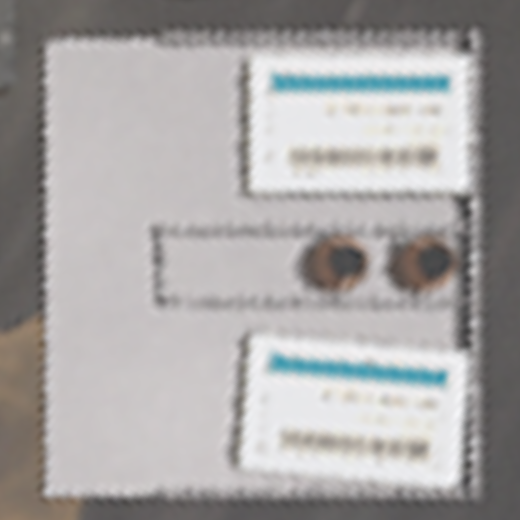

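That changed nothing. In the rectified view (tray x to the right, +y down), the left box's far corner at (465,485) is jammed against the bay's left side wall, holding it at 5°. Its near end has to go left. I'll push the exposed 6 mm of its right flank, above the trough wall, near its front end, then push it home again.

```bash
python3 - <<'E'
from chk import *;from station import r
r.reach(W(.034,.019,.14),[180,0,YAW+180+35-360])
r.servo_line(W(.034,.019,.04));r.servo_line(W(.034,.019,.0238),speed=.05)
f0=np.array(r.sense()["contact_force"])
for y in np.arange(.021,.0401,.0015):
    r.servo_line(W(.034,y,.0238),speed=.05);S=r.sense();f=np.array(S["contact_force"])-f0
    print(round(y,4),(M.T@f[:2]).round(1),round(f[2],1),T(S["tcp_pos"]).round(4)[0])
    if (M.T@f[:2])[1]<-6 or abs(f[2])>12: break
r.servo_line(W(.034,y-.008,.0238));r.servo_line(W(.034,y-.008,.08));r.servo_line(W(-.12,.03,.2),speed=.25)
r.reach([.30,-.25,.42],[180,0,62])
s=r.snapshot("top");im=chk(s);print(r.sense()["clock"])
E
```

```text
0.021 [0.3 0.7] 0.3 [0.0341 0.0212]
0.0225 [-0.3 -0.3] -0.1 [0.034  0.0226]
0.024 [-0.5  0.2] 0.0 [0.034  0.0241]
0.0255 [ 0.  -0.1] -0.3 [0.034  0.0256]
0.027 [-0.5 -0.6] -0.6 [0.034  0.0271]
0.0285 [-0.1  0.5] 0.1 [0.034  0.0286]
0.03 [-0.3  0.5] -0.0 [0.034  0.0301]
0.0315 [-0.4  0.4] -0.5 [0.034  0.0316]
0.033 [-0.1 -0.6] -0.4 [0.034  0.0331]
0.0345 [-0.1 -2.9] -0.2 [0.034  0.0342]
0.036 [-0.5 -5.1] -0.1 [0.034  0.0351]
0.0375 [ 0.5 -9.6] 0.1 [0.0341 0.0358]
c 80.2 81.5 size [ 67.  108.5] 90.0
c 79.8 -69.0 size [ 67.  108.5] 90.0
45.3333
```

Both boxes are now square, with centres at about x = 80 mm in the tray. The arm is clear.

```bash
python3 -c "
from station import r
print(r.hand_in(),r.sense()['clock'])"
```

```text
the job is handed in; nothing more can be done
the job is handed in; nothing more can be done
```

I handed the job in at about 45 s: both boxes were pushed flat, face up and square against the back wall (centres at about 80 mm in the tray by the last top view), with no bystander seen to move, but the hand-in returned no verdict.

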